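# Check exposure: colour target under the masking hood

### The arm

A 7-joint arm with a two-finger parallel gripper is mounted at the origin on the work surface. World frame = base frame: x ahead of the robot, y to its left, z up, the work surface at z = 0. Lengths are in mm, angles in rad, forces in N, time in s.
With the tool pointing down it reaches from about 400 to 875 mm from the base axis. Payload 19.3 kg.
Tool frame: the origin (TCP) lies at the very end of the fingers, on their centre line; the grasp point (between the pads) lies 19 mm behind it (grip_point_offset is the z of the grasp point in the tool frame, in mm); z points along the fingers, x is the direction in which the jaws open and shut, and the axes are right-handed (so a half turn about z gives the same grasp; the last joint's range is limited). The gripper opens to 85 mm and grips with 20 to 120 N. Pads are 22 mm wide; open, the fingers measure 114 mm over their backs; the gripper's body (76 mm by 85 mm) begins 54 mm behind the grasp point. The pads swing forward as they close: fully open they stand 13 mm farther back than shut.
Start: joints at [-1.304, 0.521, -0.036, 1.599, 0.021, 1.021, -0.113], TCP at [206.561, 589.87, 231.291] pointing down, gripper open.
Joint ranges: [-2.91, 2.91], [-0.3, 2.13], [-1.5, 1.42], [0.17, 2.43], [-1.26, 4.41], [0.16, 1.93], [-2.52, 2.52]. Speed limits (rad/s): [1.89, 1.89, 2.39, 2.39, 3.01, 3.01, 3.01].

### API

Orientations are given as a 3x3 rotation matrix whose columns are the frame's x, y, z axes.
In Python, from workcell import movep, movel, goto_joints, open_gripper, clamp, wait, inverse_kinematics, read_state, camera, PlanningError, finish_job, grip_point_offset gives the robot as it stands. Calls block until the motion is done:
- movep(position, orientation): joint-space move of the TCP to a pose.
- movel(position, frame=None, max_speed=150, guard=None): straight line of the TCP; frame=None keeps the orientation; max_speed is the mean speed in mm/s. With guard (N) it stops when the force on the tool has changed by that much, and returns True; else False.
- goto_joints(angles): joint-space move.
- open_gripper() and clamp(): open the fingers fully, or close them until they stop; the grip force is fixed at half the most.
- wait(seconds).
- inverse_kinematics(position, orientation): joint angles nearest the present ones, or None.
- read_state(): the state.
- camera(name): name is "scene" or "top" or "wrist"; returns a dict with "image" (480x640x3 uint8, blue, green, red), "range_z" (480x640 float32, mm along the optical axis (not along the pixel's ray), 0 where there is no reading), "fx", "fy", "cx", "cy" (pixels), "cam_to_world" (4x4, takes a point from camera to world coordinates). Camera axes: x right, y up, looking along -z (the intrinsics and any distortion apply to the point x, -y, -z); pixel columns grow to the right and rows downward; lengths in mm; the calibration is good to about 2 mm. A picture is of the moment at which its call begins.
A pose or a line that the arm cannot do raises PlanningError and nothing moves.
- finish_job(): hands the job in, once; it reports no verdict.
The state is a dict: "time": time; "qpos": joint angles; "qvel": joint speeds; "joint_efforts": joint torques, N m; "eef_pos": TCP position; "tool_rot": TCP orientation; "ft_force": force on the tool from outside, world axes, zero at the start; "torque": the same for the moment, N m; "finger_gap": finger opening in mm.
Only numpy, scipy, OpenCV 4.12 (cv2) and the standard library are available. Lean on these libraries where they do the work, as an engineer would, in place of code of your own. Each camera call takes 0.05 s, during which the arm holds its last target.

### The job

Bring the colour-target carriage into the masking hood through its mouth, its blue handle running along the T-shaped slot in the roof, until the target lies flat, centred and square in the window with the orange frame. Then make the check exposure: pull the red lamp knob straight out to its stop, leave it out for about a second, and push it fully in again. Leave the lens, the cleaner bottle and the loupe standing where they are.

Things in the scene. Friction and masses are not known exactly. Their poses are not given: they have to be found in the camera images.
- hood: Low fixed aluminium masking hood on the black copy board (board top 12 mm above the desk; everything stands on it). Origin on the board top at the middle of the mouth; x runs into the hood, z up. Spans x 0..178, y -112..112 mm; roof 26 to 30 mm above the board. Mouth in the 10 mm front wall: |y| < 43. Inner side walls at y +-106, back wall at x 172. Position and yaw vary.
- slot_junction (a point): Point where the legs of the T-shaped slot in the hood's roof meet: hood x 67, y 0, roof top (30 mm up). Entry leg, open at the mouth: hood |y| < 12 mm, x 0 to 78. Cross leg: hood x 56 to 78, y -69 to 69. In front of the mouth the board is free for the carriage between the bystanders.
- frame_orange: Orange square frame 56 x 56 x 3 mm fixed on the hood's roof round the window to use, a 44 x 44 mm opening; origin at its centre, underside. It lies at hood x 122 and y +60 or -60 (left or right varies).
- frame_grey: The same frame in grey, round the other window, not to be used.
- carriage: Loose target carriage, about 280 g. Origin: underside, below the handle; x towards the target end, z up. Grey plate 8 mm thick, x -20..90, y -35..35 mm. On it a 12 x 12 mm steel stem (runs in the slot) and a blue handle block. Centred in the window when this origin is at hood x 70, y +60 or -60, its x along the hood's x; in the far corner of the slot it is 4 mm off.
- handle (a point): Middle of the carriage's blue handle block: 30 x 30 mm (sides along the carriage's x and y), 44 to 84 mm above the carriage's underside; this point is 64 mm up. Gripped from above, it stays above the hood's roof.
- target (a point): Centre of the colour target (40 x 40 mm, nine patches) on the carriage's plate: 52 mm ahead of the handle, 8 mm above the underside.
- console: Fixed dark lamp console, about 100 x 100 mm; origin at the centre of its underside, on the board. Its panel slopes 25 degrees down towards its front (-x): the panel's normal is (-0.423, 0, 0.906) in its frame, panel centre 62 mm above the origin. Position and yaw vary.
- knob_grip (a point): Middle of the red lamp knob's head (36 mm diameter, 30 mm long, on a 12 mm shaft) on the console's panel centre. It moves straight along the panel's normal; pushed in, this point is 35 mm off the panel and the head is 20 to 50 mm off it.
- lamp_knob (a joint): Travel of the lamp knob: 0 pushed fully in (off), 0.015 m pulled fully out to its stop (on). About 4 N moves it; it stays where it is left.
- lens: Grey camera lens with a black ring standing on end, 66 mm diameter, 85 mm high, 450 g, before the mouth; origin at its underside. A bystander.
- cleaner: Blue cleaner bottle, 44 mm diameter, 88 mm high, 120 g, standing beside the way into the mouth; origin at its underside. A bystander.
- loupe: White loupe with a clear foot, 54 mm diameter, 50 mm high, standing at the other side of the way in; origin at its underside. A bystander.
There are look-alikes about, which are no part of the job. Leave any green or turquoise look-alike of the carriage alone.

How it is judged (in metres and radians):
On the way, in this order (a step that is already met when the one before it is completed fails the run):
1. the target lies flat, centred and square under the orange window, the lamp knob still in (horizontal distance between target and frame_orange below 0.0065 m and angle between the x axis of carriage and the x axis of hood, either way round below 0.12 rad and z of carriage in the frame of hood below 0.006 m and angle between carriage's own z axis and vertical below 0.06 rad and linear speed of carriage below 0.01 m/s and value of joint lamp_knob below 0.004 m), for 0.2 s.
2. the lamp knob is out at its stop, the target still in place (horizontal distance between target and frame_orange below 0.0065 m and angle between the x axis of carriage and the x axis of hood, either way round below 0.12 rad and z of carriage in the frame of hood below 0.006 m and angle between carriage's own z axis and vertical below 0.06 rad and value of joint lamp_knob above 0.012 m), for 0.5 s.
At the end, for the whole second after the job is handed in: The carriage is at rest, flat on the board under the hood (underside within 6 mm, tilt under 0.06 rad), its target within 6.5 mm of the centre of the orange-framed window and square with the hood to 0.12 rad; the lamp knob is within 3 mm of fully in; lens, bottle and loupe stand upright (horizontal distance between target and frame_orange below 0.0065 m and angle between the x axis of carriage and the x axis of hood, either way round below 0.12 rad and z of carriage in the frame of hood below 0.006 m and angle between carriage's own z axis and vertical below 0.06 rad and linear speed of carriage below 0.01 m/s and value of joint lamp_knob below 0.003 m and angle between each of lens, cleaner, loupe's own z axis and vertical below 0.1 rad); the robot touches nothing.
It fails at once if the lens is shifted more than 15 mm or tipped (distance of lens from where it was at the start of the episode above 0.015 m or angle between lens's own z axis and vertical above 0.4 rad).
It fails at once if the cleaner is shifted more than 15 mm or tipped (distance of cleaner from where it was at the start of the episode above 0.015 m or angle between cleaner's own z axis and vertical above 0.4 rad).
It fails at once if the loupe is shifted more than 15 mm or tipped (distance of loupe from where it was at the start of the episode above 0.015 m or angle between loupe's own z axis and vertical above 0.4 rad).
It also fails if it takes over 64 s, if anything falls off the work surface, if the arm or the gripper's body presses on something with over 40 N, if the wrist force passes 120 N, or if a joint passes its speed limit or range.

## Working session

There is one attempt and no reset: what is moved stays moved. The work goes in short steps, each a Python script; the robot and the scene stay as the last script left them, time stands still between calls to the robot, and variables do not carry over. Pictures are saved under pics/ and viewed, and the job is handed in when it is done.

```bash
mkdir -p pics; ls
python3 - <<'E'
from workcell import *
import cv2,numpy as np,pickle
for n in ["scene","top","wrist"]:
    c=camera(n); cv2.imwrite(f"pics/{n}0.png",c["image"]); pickle.dump(c,open(f"{n}0.pkl","wb"))
    print(n,c["fx"],c["cx"],c["cy"],np.round(c["cam_to_world"],3).tolist(),[k for k in c])
s=read_state();print(s["time"],s["eef_pos"],s["tool_rot"],grip_point_offset,s["finger_gap"])
E
```

```text
pics
scene 552.1984322807427 322.6514194855754 234.68569634718244 [[0.664, -0.495, 0.56, 1303.438], [0.747, 0.419, -0.516, -673.715], [0.021, 0.761, 0.648, 1083.476], [0.0, 0.0, 0.0, 1.0]] ['image', 'range_z', 'fx', 'fy', 'cx', 'cy', 'cam_to_world']
top 507.28279118347297 312.32233024243624 236.26839438092136 [[-0.024, 0.993, -0.118, 289.707], [-1.0, -0.025, -0.008, 95.064], [-0.01, 0.118, 0.993, 1589.653], [0.0, 0.0, 0.0, 1.0]] ['image', 'range_z', 'fx', 'fy', 'cx', 'cy', 'cam_to_world']
wrist 378.7503730076656 316.30437505258584 237.22715330826884 [[0.331, -0.9, -0.282, 133.81], [0.944, 0.316, 0.099, 615.722], [-0.0, -0.299, 0.954, 373.545], [0.0, 0.0, 0.0, 1.0]] ['image', 'range_z', 'fx', 'fy', 'cx', 'cy', 'cam_to_world']
0.15 [206.48052082 589.64067312 230.87738298] [[ 3.30437053e-01  9.43828006e-01 -2.19499253e-04]
 [ 9.43827652e-01 -3.30437120e-01 -8.20498765e-04]
 [-8.46940415e-04  6.39537292e-05 -9.99999639e-01]] -18.700000000000003 85.25574053246287
```

View pics/scene0.png

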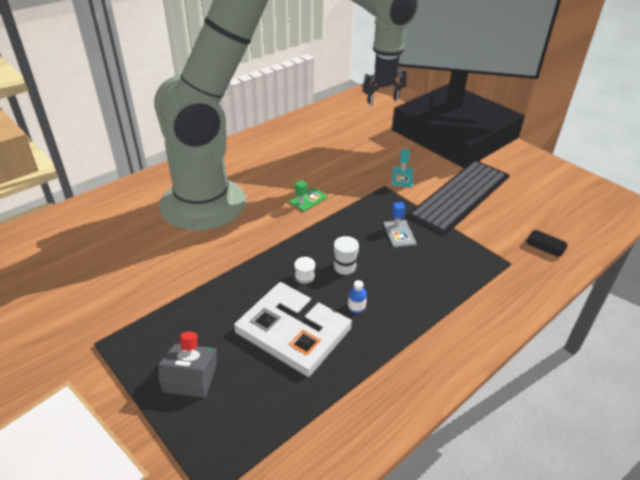

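View pics/top0.png

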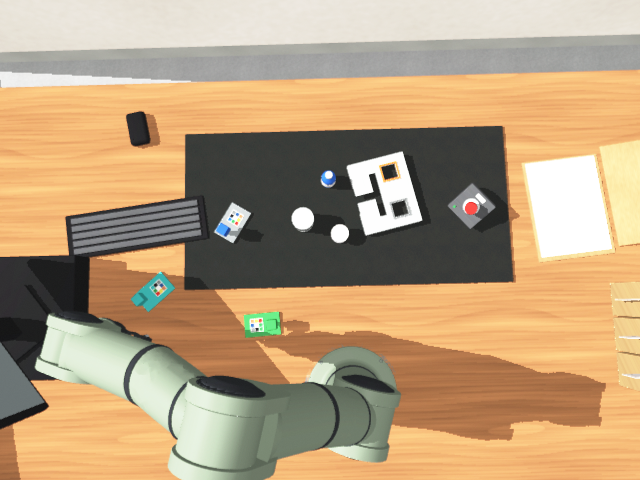

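View pics/wrist0.png

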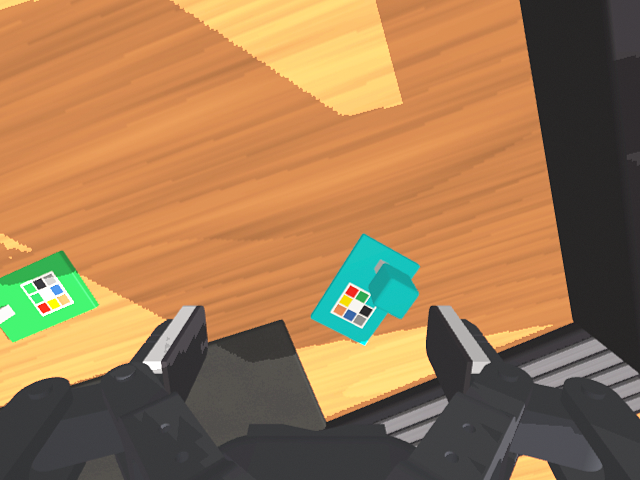

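The top view shows three candidate carriages: grey plate with a blue handle at (232,222), turquoise at (153,292) and green at (263,324). The grey one with the blue handle fits the description. The hood is at (385,195) with its mouth facing left in the image, the orange frame at (390,172), and the console at (471,206). I'll confirm with a crop and measure.

```bash
cat > h.py <<'E'
import numpy as np,cv2,pickle
def load(n): return pickle.load(open(n,"rb"))
def cloud(c):
    v,u=np.mgrid[0:480,0:640]; z=c["range_z"].astype(float)
    P=np.stack([(u-c["cx"])/c["fx"]*z,-(v-c["cy"])/c["fy"]*z,-z],-1)
    T=np.array(c["cam_to_world"]); return P@T[:3,:3].T+T[:3,3]
def proj(c,p):
    T=np.array(c["cam_to_world"]); q=(np.asarray(p)-T[:3,3])@T[:3,:3]
    return np.stack([c["cx"]+c["fx"]*q[...,0]/-q[...,2], c["cy"]-c["fy"]*q[...,1]/-q[...,2]],-1)
def onplane(c,px,z):
    px=np.asarray(px,float);T=np.array(c["cam_to_world"])
    d=np.stack([(px[...,0]-c["cx"])/c["fx"],-(px[...,1]-c["cy"])/c["fy"],-np.ones(px.shape[:-1])],-1)@T[:3,:3].T
    return T[:3,3]+d*((z-T[2,3])/d[...,2])[...,None]
def hsv(c): return cv2.cvtColor(c["image"],cv2.COLOR_BGR2HSV)
E
python3 - <<'E'
from h import *
c=load("top0.pkl");P=cloud(c);H=hsv(c)
cr=c["image"][120:270,180:520];cv2.imwrite("pics/topcrop.png",cv2.resize(cr,None,fx=2.3,fy=2.3,interpolation=cv2.INTER_CUBIC))
for (n,u,v) in [("board",260,260),("lens",303,218),("cleaner",328,178),("loupe",340,234),("hood",378,190),("knob",471,208),("handle",222,230),("plate",245,210),("green",270,323),("orange",390,162)]:
    print(n,np.round(P[v,u],1))
m=(P[...,2]>35)&(P[...,2]<50);m[:, :345]=0;m[:,425:]=0;m[:140]=0;m[240:]=0
r=cv2.minAreaRect(P[m][:,:2].astype(np.float32));print(r)
E
```

```text
board [406.8 271.6  15.3]
lens [522.8 132.9  97.3]
cleaner [ 289.7   95.1 1589.7]
loupe [476.1  22.7  64.6]
hood [ 619.1 -103.7   14.6]
knob [ 536.4 -359.9  120.6]
handle [493.5 375.3  92.4]
plate [564.8 316.4  20.2]
green [216.3 236.   90.6]
orange [ 701.9 -141.4   40.1]
((605.0510864257812, -119.41156005859375), (225.4883270263672, 179.56182861328125), 13.188594818115234)
```

View pics/topcrop.png

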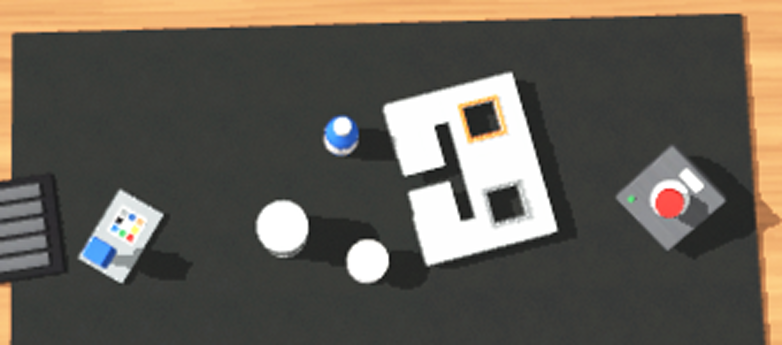

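The crop confirms it: the grey-plate carriage with the blue handle is at crop (120,235), target end towards upper right. The orange frame is at crop (483,118), and the lens, loupe and bottle stand before the mouth. Next come rough poses from the top image, then close wrist views.

Run:
```python
from h import *
c=load("top0.pkl");P=cloud(c);H=hsv(c)
def cen(lo,hi,box,z):
    m=cv2.inRange(H,lo,hi)>0; b=np.zeros_like(m);b[box[1]:box[3],box[0]:box[2]]=1;m&=b
    v,u=np.nonzero(m); 
    r=cv2.minAreaRect(np.stack([u,v],1).astype(np.float32))
    return len(u),np.round(onplane(c,r[0],z),1),np.round(np.median(P[m],0),1)
print("orange",cen((8,120,120),(25,255,255),(375,155,405,185),44))
print("red",cen((0,150,100),(6,255,255),(455,195,485,220),119))
print("handle",cen((100,150,60),(120,255,255),(210,215,234,242),96))
print("cleaner",cen((100,150,60),(120,255,255),(315,165,340,190),60))
for n,u,v in [("lens",303,217),("loupe",340,234),("cleanertop",328,175)]:
    print(n,np.round(onplane(c,(u,v),97 if n!="loupe" else 62),1))
# console footprint cloud
m=np.zeros(P.shape[:2],bool);m[180:232,445:498]=1
Q=P[m&(P[...,2]>30)&(P[...,2]<100)]
print(cv2.minAreaRect(Q[:,:2].astype(np.float32)))
# panel plane fit via RANSAC-ish
Q=P[m&(P[...,2]>40)&(P[...,2]<96)]
best=None;rng=np.random.default_rng(0)
for _ in range(500):
    a,b,d=Q[rng.choice(len(Q),3,False)]
    n=np.cross(b-a,d-a);l=np.linalg.norm(n)
    if l<50: continue
    n/=l; n*=np.sign(n[2]); k=abs((Q-a)@n)<2
    if n[2]>.8 and (best is None or k.sum()>best.sum()): best=k
q=Q[best];n=np.linalg.svd(q-q.mean(0))[2][2];n*=np.sign(n[2]);print(len(Q),best.sum(),n,q.mean(0))
```

```text
orange (101, array([ 671.3, -137.5,   44. ]), array([ 666. , -135.6,   43.8]))
red (114, array([ 538.1, -359.1,  119. ]), array([ 537.1, -359.9,  119.5]))
handle (105, array([503.2, 364.2,  96. ]), array([495.9, 371.1,  94.9]))
cleaner (90, array([655.1,  53.3,  60. ]), array([644.5,  54.8,  72. ]))
lens [525.9 132.8  97. ]
loupe [476.4  22.6  62. ]
cleanertop [651.6  54.9  97. ]
((553.6058349609375, -380.032958984375), (101.05084991455078, 105.07404327392578), 41.011680603027344)
1027 435 [-0.26043669  0.30701117  0.91537799] [ 550.36506871 -376.31949409   74.83145174]
```

```bash
cat >> h.py <<'E'
def down(jaw_deg):  # tool pointing down, jaw x axis at angle
    a=np.radians(jaw_deg);x=np.array([np.cos(a),np.sin(a),0]);z=np.array([0,0,-1.])
    return np.stack([x,np.cross(z,x),z],1)
E
python3 - <<'E'
from h import *
from workcell import *
s=read_state();c=load("wrist0.pkl");R=np.array(s["tool_rot"]);T=np.array(c["cam_to_world"])
print(R.T@(T[:3,3]-s["eef_pos"]),"\n",R.T@T[:3,:3])
a=np.radians(0)
for j in range(-180,181,15):
    for p in ((590,-220,270),(480,330,230),(500,368,60),(680,-90,60)):
        q=inverse_kinematics(p,down(j)); print(j,p,None if q is None else np.round(q,2))
E
```

```text
[   0.48257096  -77.19739914 -142.67251735] 
 [[ 9.99999492e-01  9.61935074e-04 -3.02453274e-04]
 [ 8.27602331e-04 -9.54307874e-01 -2.98824024e-01]
 [-5.76082851e-04  2.98823622e-01 -9.54308185e-01]]
-180 (590, -220, 270) [-0.39  0.83  1.23  1.58 -0.8   1.31 -2.2 ]
-180 (480, 330, 230) [-0.42  0.48 -0.4   1.7   0.21  1.    2.25]
-180 (500, 368, 60) [-0.45  0.76 -0.42  1.71  0.42  0.76  2.06]
-180 (680, -90, 60) [-0.54  1.24  1.22  1.57 -1.22  1.23 -2.23]
-165 (590, -220, 270) [-0.39  0.83  1.23  1.58 -0.8   1.31 -1.94]
-165 (480, 330, 230) [-0.37  0.49 -0.46  1.7   0.25  1.01  2.48]
-165 (500, 368, 60) [-0.41  0.77 -0.48  1.71  0.47  0.78  2.28]
-165 (680, -90, 60) [-0.54  1.24  1.22  1.57 -1.22  1.23 -1.97]
-150 (590, -220, 270) [-0.39  0.83  1.23  1.58 -0.8   1.31 -1.68]
-150 (480, 330, 230) [ 0.08  0.77 -1.27  1.68  0.77  1.29  2.32]
-150 (500, 368, 60) [-0.38  0.78 -0.54  1.71  0.53  0.8   2.5 ]
-150 (680, -90, 60) [-0.54  1.24  1.22  1.57 -1.22  1.23 -1.71]
-135 (590, -220, 270) [-0.39  0.83  1.23  1.58 -0.8   1.31 -1.41]
-135 (480, 330, 230) [-1.42  0.81  1.23  1.75 -0.82  1.2 
[... 4766 characters left out ...]

150 (480, 330, 230) [-0.5   0.47 -0.28  1.71  0.15  0.99  1.78]
150 (500, 368, 60) [-0.53  0.74 -0.3   1.72  0.3   0.72  1.63]
150 (680, -90, 60) [ 0.18  0.82 -0.22  1.53  0.22  0.82  2.5 ]
165 (590, -220, 270) [-0.39  0.83  1.23  1.58 -0.8   1.31 -2.46]
165 (480, 330, 230) [-0.46  0.47 -0.34  1.7   0.18  1.    2.01]
165 (500, 368, 60) [-0.49  0.75 -0.36  1.72  0.37  0.74  1.85]
165 (680, -90, 60) [ 0.7   1.18 -1.28  1.5   1.15  1.33  2.19]
180 (590, -220, 270) [-0.39  0.83  1.23  1.58 -0.8   1.31 -2.2 ]
180 (480, 330, 230) [-0.42  0.48 -0.4   1.7   0.21  1.    2.25]
180 (500, 368, 60) [-0.45  0.76 -0.42  1.71  0.42  0.76  2.06]
180 (680, -90, 60) [-0.54  1.24  1.22  1.57 -1.22  1.23 -2.23]
```

Run:
```python
from h import *
from workcell import *
movep((585,-170,280),down(13)); wait(0.3)
c=camera("wrist");pickle.dump(c,open("hood1.pkl","wb"));cv2.imwrite("pics/hood1.png",c["image"]);print(read_state()["time"])
```

```text
3.4833
```

View pics/hood1.png

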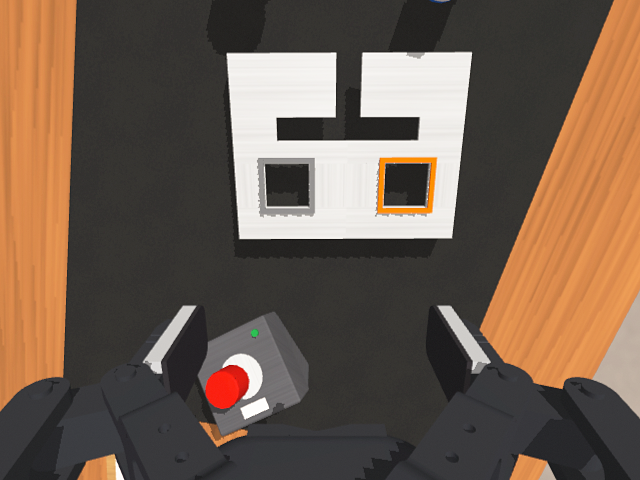

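The wrist view shows the hood roof corners at (227,53), (471,52), (452,239) and (240,239). The orange frame is at (407,185), the slot T at (348,128), and the red knob at (227,388) on the console. I'll fit poses to these.

Run:
```python
from h import *
c=load("hood1.pkl");P=cloud(c);H=hsv(c)
m=((H[...,2]>190)&(H[...,1]<40)).astype(np.uint8);m[:30]=0;m[245:]=0;m[:,:200]=0;m[:,490:]=0
cn=max(cv2.findContours(m,cv2.RETR_EXTERNAL,cv2.CHAIN_APPROX_NONE)[0],key=cv2.contourArea)
W=onplane(c,cn[:,0,:],42)
r=cv2.minAreaRect(W[:,:2].astype(np.float32));print(r)
g=np.radians(r[2] if r[2]<45 else r[2]-90);hx=np.array([np.sin(g),-np.cos(g)]);hy=np.array([np.cos(g),np.sin(g)])
mouth=np.array(r[0])-89*hx;print("mouth",mouth,"deg",np.degrees(g))
o=cv2.inRange(H,(8,150,120),(25,255,255));o[:140]=0;o[230:]=0;o[:,:350]=0;o[:,460:]=0
cn=max(cv2.findContours(o,cv2.RETR_EXTERNAL,cv2.CHAIN_APPROX_NONE)[0],key=cv2.contourArea)
ro=cv2.minAreaRect(onplane(c,cn[:,0,:],45)[:,:2].astype(np.float32));print("orange",ro)
d=np.array(ro[0])-mouth;print("orange in hood",d@hx,d@hy)
# slot: dark pixels
s=(H[...,2]<110).astype(np.uint8);s[:114]=0;s[142:]=0;s[:,:262]=0;s[:,430:]=0
cn=max(cv2.findContours(s,cv2.RETR_EXTERNAL,cv2.CHAIN_APPROX_NONE)[0],key=cv2.contourArea)
W=onplane(c,cn[:,0,:],42)[:,:2]-mouth;print("slot hood x",(W@hx).min(),(W@hx).max(),"y",(W@hy).min(),(W@hy).max())
# roof z
print("roof z",np.median(P[100:235,345:370,2]), np.median(P[60:100,240:320,2]))
# knob
k=cv2.inRange(H,(0,150,60),(6,255,255));k[:330]=0
kk=P[k>0];print("knob pts",len(kk))
# panel fit
b=np.zeros(k.shape,np.uint8);b[318:425,200:300]=1
Q=P[(b>0)&(k==0)];Q=Q[(Q[:,2]>30)&(Q[:,2]<110)]
best=None;rng=np.random.default_rng(0)
for _ in range(600):
    a,b1,d=Q[rng.choice(len(Q),3,False)];n=np.cross(b1-a,d-a);l=np.linalg.norm(n)
    if l<300: continue
    n/=l;n*=np.sign(n[2]);i=abs((Q-a)@n)<2
    if n[2]>.8 and (best is None or i.sum()>best.sum()):best=i
q=Q[best];n=np.linalg.svd(q-q.mean(0),full_matrices=False)[2][2];n*=np.sign(n[2]);print("panel",len(Q),best.sum(),n,q.mean(0),"yaw",np.degrees(np.arctan2(-n[1],-n[0])))
# top head
n0=n;h=(kk-q.mean(0))@n0;print("head heights",np.percentile(h,[2,50,90,98]))
top=kk[h>np.percentile(h,90)-4];print("top centre",cv2.minEnclosingCircle(top[:,:2].astype(np.float32)),top.mean(0))
cv2.imwrite("pics/con1.png",cv2.resize(c["image"][300:450,180:330],None,fx=4,fy=4,interpolation=cv2.INTER_CUBIC))
```

```text
((603.6023559570312, -118.13679504394531), (223.90896606445312, 177.75120544433594), 13.189821243286133)
mouth [583.29452219 -31.48466358] deg 13.189821243286133
orange ((669.069580078125, -136.75833129882812), (56.053932189941406, 54.36024475097656), 12.982206344604492)
orange in hood 122.06846418183821 59.49113987198364
slot hood x 53.55230796558057 77.01548417294201 y -68.43889808596971 68.125603940218
roof z 41.78591541516539 42.32078339588546
knob pts 1401
panel 6858 5641 [-0.2753423   0.32069949  0.90627725] [ 556.78830799 -367.48539496   74.61933829] yaw -49.35166893939156
head heights [24.89976263 49.21031494 50.47488185 51.0069046 ]
top centre ((548.2444458007812, -234.15341186523438), 141.0511474609375) [ 535.13688063 -356.17077332  119.8201586 ]
```

View pics/con1.png

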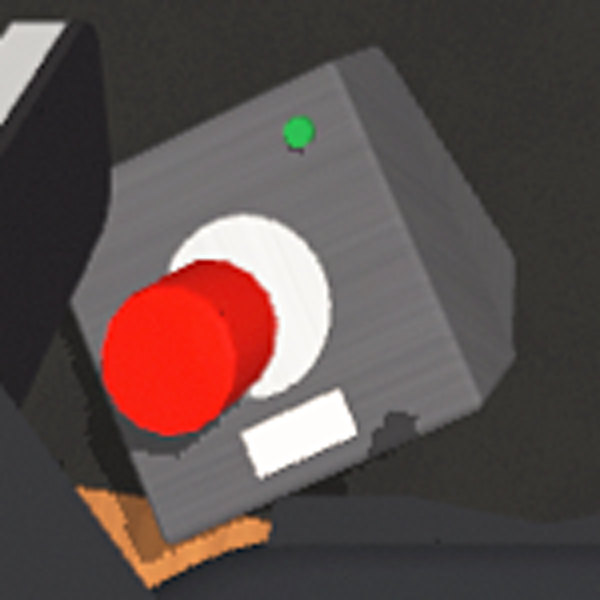

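Run:
```python
from h import *
from workcell import *
c=load("hood1.pkl");print("knob top",onplane(c,(222.6,390.4),119.3))
movep((500,368,230),down(48)); wait(0.3)
c=camera("wrist");pickle.dump(c,open("car1.pkl","wb"));cv2.imwrite("pics/car1.png",c["image"]);print(read_state()["time"],read_state()["eef_pos"])
```

```text
knob top [ 535.41877126 -357.75025243  119.3       ]
5.8083 [500.15855057 367.75612529 230.01960862]
```

View pics/car1.png

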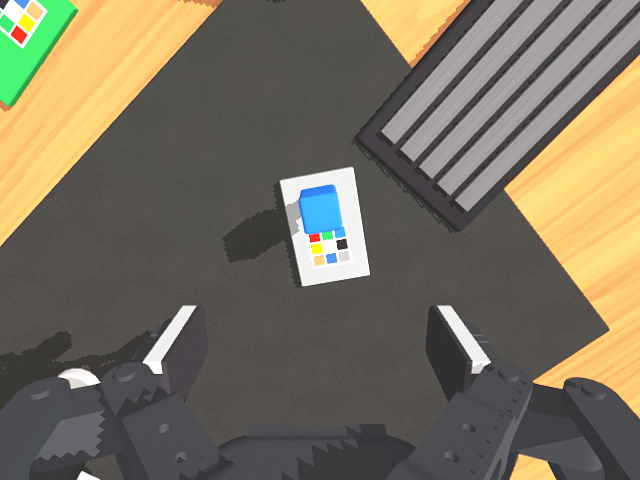

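The carriage is seen from above: plate corners at (280,180), (353,167), (370,275) and (303,286), blue handle at (320,208), target at (330,248).

Run:
```python
from h import *
c=load("car1.pkl");P=cloud(c);H=hsv(c)
b=np.zeros(H.shape[:2],bool);b[155:300,270:385]=1
m=((((P[...,2]>16.5)&(P[...,2]<24))&b)&(H[...,2]>120)&(H[...,1]<60)).astype(np.uint8)
cn=np.concatenate([k for k in cv2.findContours(m,cv2.RETR_EXTERNAL,cv2.CHAIN_APPROX_NONE)[0] if cv2.contourArea(k)>30])
r=cv2.minAreaRect(onplane(c,cn[:,0,:],20)[:,:2].astype(np.float32));print("plate",r)
h=((H[...,0]>95)&(H[...,0]<115)&(H[...,1]>120)&(P[...,2]>90)&(P[...,2]<101)&b).astype(np.uint8)
cn=max(cv2.findContours(h,cv2.RETR_EXTERNAL,cv2.CHAIN_APPROX_NONE)[0],key=cv2.contourArea)
print("handle",cv2.minAreaRect(onplane(c,cn[:,0,:],96)[:,:2].astype(np.float32)),np.median(P[h>0][:,2]))
corn=onplane(c,np.array([(280,180),(353,167),(370,275),(303,286)]),20);print(corn)
f=(corn[2]+corn[3]-corn[0]-corn[1])[:2];print("yaw",np.degrees(np.arctan2(f[1],f[0])),np.linalg.norm(f)/2)
```

```text
plate ((525.3129272460938, 358.18975830078125), (69.70072937011719, 109.89146423339844), 58.47104263305664)
handle ((495.1315612792969, 376.5760192871094), (29.410688400268555, 30.21202850341797), 58.52617645263672) 95.85461832346283
[[460.79393575 358.06990154  20.        ]
 [497.25025297 416.34752505  20.        ]
 [590.80065775 359.15600104  20.        ]
 [554.45570397 300.85424526  20.        ]]
yaw -31.429507955206052 109.70118574987937
```

```bash
cat >> h.py <<'E'
MOUTH=np.array([583.5,-31.7]);G=np.radians(13.15)
HX=np.array([np.sin(G),-np.cos(G)]);HY=np.array([np.cos(G),np.sin(G)])
def hw(x,y,z): p=MOUTH+x*HX+y*HY; return np.array([p[0],p[1],z])
E
python3 - <<'E'
from h import *
from workcell import *
R=down(58.5)
movep((495.3,376.6,135),R)
print(movel((495.3,376.6,61.3),max_speed=120,guard=15)); clamp()
s=read_state();print(s["time"],s["eef_pos"],s["finger_gap"],s["ft_force"])
movel((495.3,376.6,173),max_speed=150)
s=read_state();print(s["time"],s["eef_pos"],s["finger_gap"],s["ft_force"])
c=camera("wrist");pickle.dump(c,open("car2.pkl","wb"));cv2.imwrite("pics/car2.png",c["image"])
print([inverse_kinematics(hw(x,y,65),down(13.15)) is not None for x,y in((-105,0),(69,0),(69,60))])
E
```

```text
False
7.5917 [495.40403454 376.64960797  61.61832861] 29.540591642170604 [-2.41071359 -1.20610082  5.0745462 ]
8.4833 [494.77876486 376.43536688 172.0572817 ] 29.451325032061824 [-0.46712948 -0.0775224  -3.36199446]
[True, True, True]
```

View pics/car2.png

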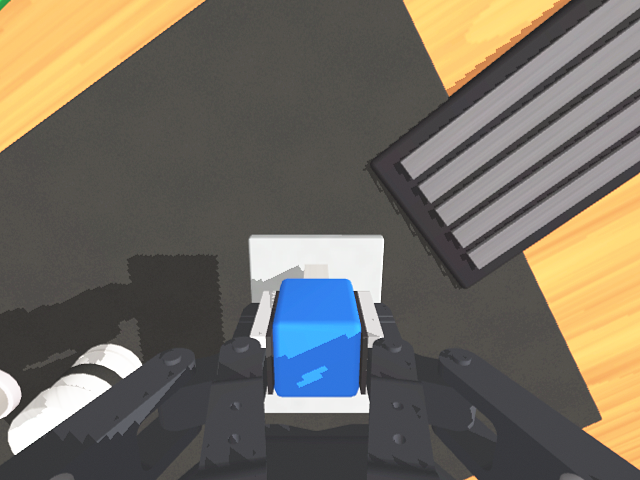

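The handle is gripped square, with the plate level and the stem visible at (316,270). Next I carry it over the lens to a spot in front of the mouth and lower it there.

Run:
```python
from h import *
from workcell import *
R=down(13.15)
movel(hw(-105,0,173),R,max_speed=150)
print(movel(hw(-105,0,66),max_speed=90,guard=12)); wait(0.2)
s=read_state();print(s["time"],s["eef_pos"],hw(-105,0,66),s["finger_gap"],s["ft_force"])
c=camera("wrist");pickle.dump(c,open("st.pkl","wb"));cv2.imwrite("pics/st.png",c["image"])
c=camera("scene");cv2.imwrite("pics/stsc.png",cv2.resize(c["image"][220:400,200:440],None,fx=3,fy=3,interpolation=cv2.INTER_CUBIC))
```

```text
False
12.3083 [559.76321505  70.66039263  66.31378743] [559.61237658  70.54666962  66.        ] 29.537516425614044 [ 1.69784886  0.66574184 -4.03154222]
```

View pics/st.png

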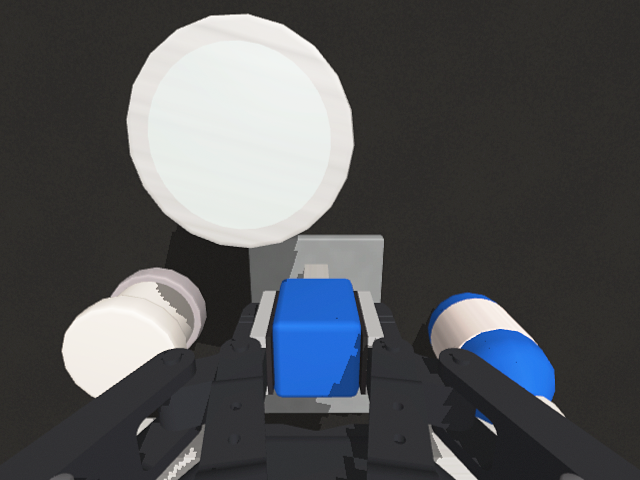

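View pics/stsc.png

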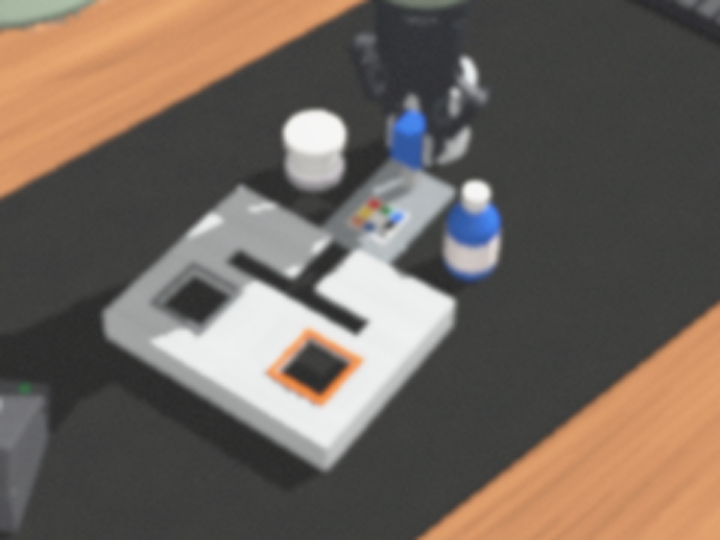

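The carriage sits in front of the mouth, in line with the entry slot (crop 330,255), and none of the bystanders have moved. Sliding in.

Run:
```python
from h import *
from workcell import *
def st(g):
    s=read_state();p=np.array(s["eef_pos"][:2])-MOUTH;print(g,round(s["time"],2),"hood",np.round([p@HX,p@HY,s["eef_pos"][2]],1),np.round(s["ft_force"],1));return g
if not st(movel(hw(68,0,65),max_speed=80,guard=15)):
    wait(.2);st(0)
    if not st(movel(hw(69,59.5,65),max_speed=60,guard=15)):
        wait(.2);st(0)
        st(movel(hw(69.5,59.5,60),max_speed=20,guard=8))
c=camera("scene");cv2.imwrite("pics/in.png",cv2.resize(c["image"][220:400,200:440],None,fx=3,fy=3,interpolation=cv2.INTER_CUBIC))
```

```text
False 14.72 hood [67.7  0.1 65. ] [ 0.8 -0.1 -3.4]
0 14.93 hood [67.8  0.1 65. ] [-0.2  1.  -2.7]
False 16.07 hood [69.1 59.2 65. ] [-0.6 -0.  -3.1]
0 16.27 hood [69.  59.4 65.1] [ 0.2 -0.6 -4.5]
True 16.53 hood [69.4 59.4 61.5] [-3.7  0.2  9.6]
```

View pics/in.png

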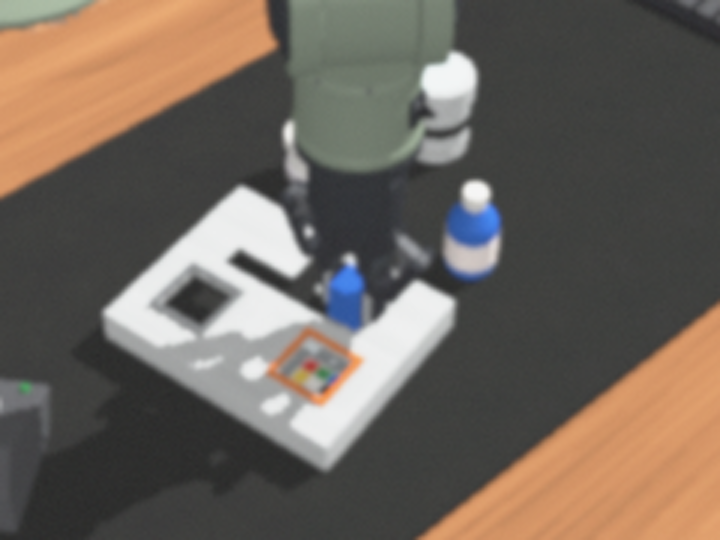

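The target shows under the orange window at crop (315,367). Releasing, retreating and checking from above.

Run:
```python
from h import *
from workcell import *
open_gripper(); movel(hw(69.5,59.5,230),max_speed=180)
wait(.15);c=camera("wrist");pickle.dump(c,open("chk.pkl","wb"));cv2.imwrite("pics/chk.png",c["image"]);print(read_state()["time"])
H=hsv(c);P=cloud(c)
o=cv2.inRange(H,(8,150,120),(22,255,255));cn=[k for k in cv2.findContours(o,cv2.RETR_EXTERNAL,cv2.CHAIN_APPROX_NONE)[0] if cv2.contourArea(k)>300]
for k in cn: print("orange",cv2.boundingRect(k),cv2.minAreaRect(onplane(c,k[:,0,:],45)[:,:2].astype(np.float32)))
```

```text
18.4583
orange (510, 454, 24, 26) ((945.0103759765625, -319.70526123046875), (16.92917251586914, 36.21249771118164), 4.864559650421143)
orange (400, 362, 48, 85) ((818.6182861328125, -265.2658386230469), (105.47622680664062, 34.587162017822266), 89.7515640258789)
orange (288, 236, 61, 58) ((669.285888671875, -136.19737243652344), (55.283935546875, 56.552207946777344), 13.1661958694458)
orange (451, 0, 189, 389) ((877.1646728515625, -41.89862060546875), (339.53900146484375, 151.31961059570312), 89.92002868652344)
```

View pics/chk.png

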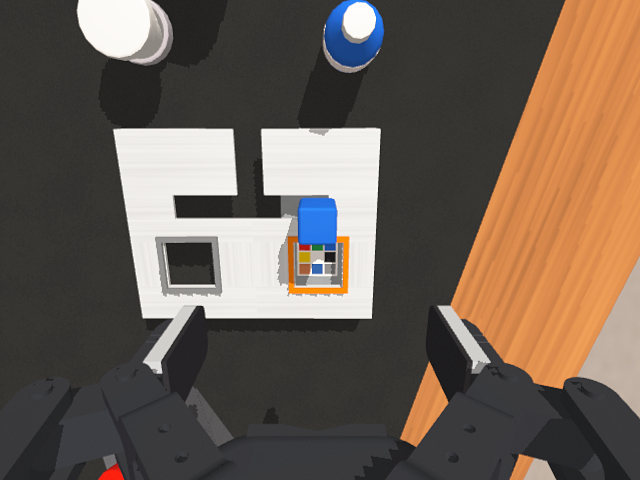

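The target is in the orange window (frame 288–349 × 236–294); the handle at (317,220) hides its first row. Now the numbers.

Run:
```python
from h import *
c=load("chk.pkl");P=cloud(c);H=hsv(c)
b=np.zeros(H.shape[:2],bool);b[185:260,285:350]=1
h=((H[...,0]>95)&(H[...,0]<115)&(H[...,1]>120)&(P[...,2]>90)&(P[...,2]<101)&b).astype(np.uint8)
cn=max(cv2.findContours(h,cv2.RETR_EXTERNAL,cv2.CHAIN_APPROX_NONE)[0],key=cv2.contourArea)
z=np.median(P[h>0][:,2]);r=cv2.minAreaRect(onplane(c,cn[:,0,:],96)[:,:2].astype(np.float32));print(z,r)
d=np.array(r[0])+52*HX-np.array([669.29,-136.2]);print("target-frame in hood",d@HX,d@HY)
x0,y0=280,190;cv2.imwrite("pics/chkc.png",cv2.resize(c["image"][y0:300,x0:355],None,fx=6,fy=5.4545,interpolation=cv2.INTER_CUBIC))
# side walls seen: plate height in window
print("plate z",np.median(P[262:272,300:334][...,2]))
m=((H[...,0]>15)&(H[...,0]<32)&(H[...,1]>120)&(P[...,2]<30));m[:245]=0;m[262:]=0;m[:,:296]=0;m[:,316:]=0
v,u=np.nonzero(m);print("yellow px",u.mean(),v.mean(),len(u))
```

```text
95.88121778795335 ((656.517333984375, -85.2762222290039), (28.957250595092773, 29.783174514770508), 13.150116920471191)
target-frame in hood -0.49424111564849454 -0.8525193890199124
plate z 21.071539639915187
yellow px 304.0 256.5 110
```

View pics/chkc.png

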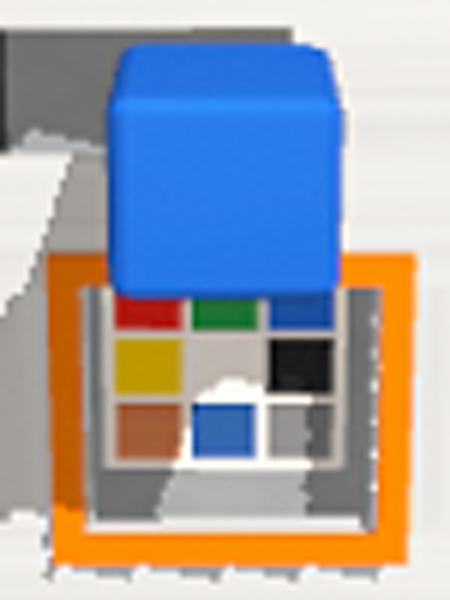

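The target is within about 1 mm of the frame centre (-0.5, -0.9 mm), square and flat. Now the knob: approach along the panel normal and take a refining look.

```bash
cat >> h.py <<'E'
YC=np.radians(-49.4);N=np.array([-.4226*np.cos(YC),-.4226*np.sin(YC),.9063])
def kt(sign=1,axis="y"):
    z=-N; cy=np.array([-np.sin(YC),np.cos(YC),0]); x=cy if axis=="y" else np.cross(cy,z); x=x*sign
    return np.stack([x,np.cross(z,x),z],1)
E
python3 - <<'E'
from h import *
from workcell import *
top=np.array([536,-358,119.3])
print("now",np.round(read_state()["qpos"],2))
for a in "yx":
  for s in (1,-1):
    R=kt(s,a);print(a,s,[None if q is None else np.round(q,2) for q in (inverse_kinematics(top+N*k,R) for k in (80,-30))])
E
```

```text
now [-0.42  0.72  0.79  1.52 -0.54  1.13  0.71]
y 1 [array([-0.14,  0.49,  0.68,  2.06, -0.39,  0.3 ,  1.48]), array([ 0.01,  0.71,  0.57,  2.01, -1.05,  0.19,  2.1 ])]
y -1 [array([-0.43,  0.8 ,  1.24,  2.07, -1.26,  0.63, -0.89]), array([ 0.01,  0.71,  0.57,  2.01, -1.05,  0.19, -1.04])]
x 1 [array([ 0.56,  0.4 , -0.24,  2.03,  0.77,  0.44,  1.97]), array([ 0.43,  0.62, -0.03,  1.99,  0.99,  0.24,  1.76])]
x -1 [array([-0.28,  0.58,  0.91,  2.07, -0.82,  0.38,  0.31]), array([ 0.01,  0.71,  0.57,  2.01, -1.04,  0.19,  0.52])]
```

Run:
```python
from h import *
from workcell import *
top=np.array([536,-358,119.3])
movep(top+N*60,kt(-1,"x"));wait(.2)
c=camera("wrist");pickle.dump(c,open("kn.pkl","wb"));cv2.imwrite("pics/kn.png",c["image"]);s=read_state();print(s["time"],np.round(s["qpos"],2),s["eef_pos"],top+N*60)
for k in (40,20,0,-15,-30): 
    q=inverse_kinematics(top+N*k,kt(-1,"x")); print(k,None if q is None else np.round(q,2))
H=hsv(c);P=cloud(c);m=cv2.inRange(H,(0,150,60),(6,255,255))
cn=max(cv2.findContours(m,cv2.RETR_EXTERNAL,cv2.CHAIN_APPROX_NONE)[0],key=cv2.contourArea);print(cv2.boundingRect(cn))
```

```text
19.825 [-0.23  0.6   0.85  2.06 -0.86  0.34  0.35] [ 520.19042802 -338.28497504  173.6887963 ] [ 519.49896895 -338.74791673  173.678     ]
40 [-0.17  0.62  0.78  2.05 -0.9   0.31  0.38]
20 [-0.11  0.64  0.71  2.04 -0.93  0.27  0.41]
0 [-0.06  0.67  0.65  2.03 -0.96  0.24  0.44]
-15 [-0.02  0.69  0.6   2.02 -0.98  0.21  0.47]
-30 [ 0.02  0.71  0.55  2.01 -1.01  0.18  0.49]
(285, 222, 62, 69)
```

View pics/kn.png

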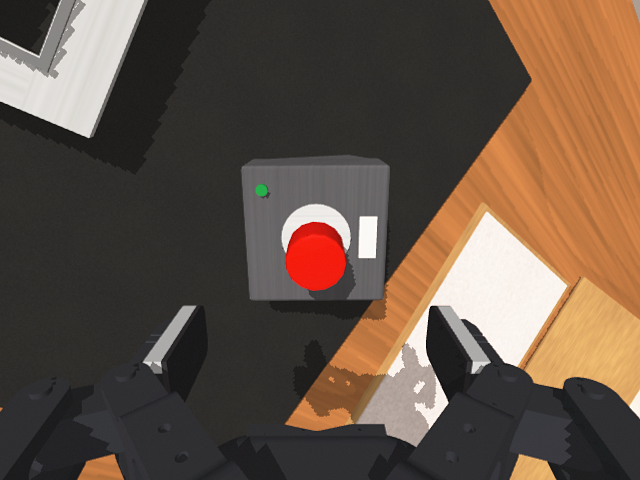

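The knob's top face is at (316,262), laterally centred between the jaws, with the console panel square behind it.

Run:
```python
from h import *
from workcell import *
c=load("kn.pkl");P=cloud(c);H=hsv(c)
m=cv2.inRange(H,(0,150,60),(6,255,255))>0
K=P[m];h=K@N;t=np.percentile(h,95);T=K[h>t-3];R=kt(-1,"x")
uv=(T@R)[:,:2];ce,r=cv2.minEnclosingCircle(uv.astype(np.float32));print(len(T),ce,r,T.mean(0), T.mean(0)@R[:,:2])
p=R[:,0]*ce[0]+R[:,1]*ce[1]+N*np.median(T@N);print("top centre",p)
print("TCP now in these axes",np.array(read_state()["eef_pos"])@R)
# panel yaw check
b=np.zeros(m.shape,bool);b[170:295,250:380]=1
Q=P[b&~m&(H[...,1]<40)&(H[...,2]>70)&(H[...,2]<140)];Q=Q[(Q[:,2]>40)&(Q[:,2]<105)]
n=np.linalg.svd(Q-Q.mean(0),full_matrices=False)[2][2];n*=np.sign(n[2]);print("n",n,N,"height top over panel",(p-Q.mean(0))@n)
```

```text
2670 (611.6376953125, -203.55447387695312) 48.368141174316406 [ 534.76504752 -357.04579576  119.91697177] [ 611.77261966 -173.67042637]
top centre [ 557.5351288  -337.70847316  119.26346654]
TCP now in these axes [ 612.99069234 -174.81336061   94.19199248]
n [-0.27657826  0.31749959  0.90702727] [-0.27501718  0.32086805  0.9063    ] height top over panel 49.785240942082396
```

Run:
```python
from h import *
from workcell import *
top=np.array([535.3,-357.4,119.4]);R=kt(-1,"x")
def st(l):
    s=read_state();print(l,round(s["time"],2),"along N rel top",round(float((np.array(s["eef_pos"])-top)@N),2),"F",np.round(s["ft_force"],1),"FN",round(float(np.array(s["ft_force"])@N),1),round(s["finger_gap"],1))
print(movel(top+N*10,R,max_speed=100));st("pre")
print(movel(top-N*28,max_speed=70,guard=15));wait(.1);st("at")
clamp();st("clamped");wait(.1)
print(movel(top-N*11,max_speed=20,guard=25));st("pulled");wait(.6)
c=camera("wrist");cv2.imwrite("pics/pull.png",c["image"])
c=camera("scene");cv2.imwrite("pics/pullsc.png",cv2.resize(c["image"][310:410,140:240],None,fx=5,fy=5,interpolation=cv2.INTER_CUBIC));st("held")
```

```text
False
pre 20.47 along N rel top 10.24 F [-0.  -0.3  0.6] FN 0.4 85.6
False
at 21.26 along N rel top -27.6 F [ 0.3  0.1 -0.2] FN -0.2 85.3
clamped 21.78 along N rel top -27.64 F [-1.7  3.   8.7] FN 9.3 34.5
True
pulled 22.64 along N rel top -12.42 F [ 3.  -2.8 -0.9] FN -2.5 34.1
held 23.34 along N rel top -12.42 F [ 2.9 -3.7 -3. ] FN -4.7 34.2
```

View pics/pull.png

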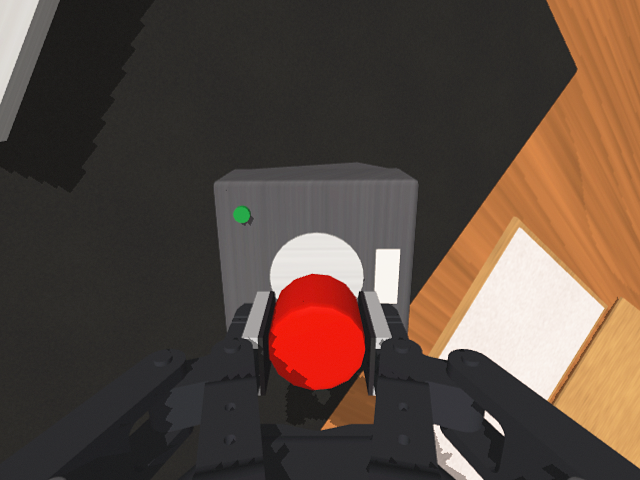

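View pics/pullsc.png

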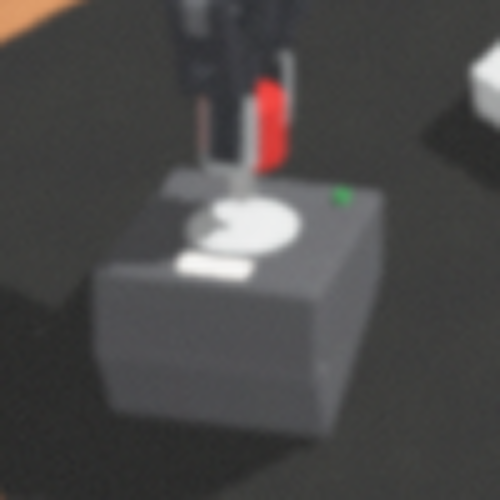

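The knob travelled 15.2 mm and then hit its stop, which tripped the guard. In the image the shaft shows between head and panel. After a second out, push it back in.

Run:
```python
from h import *
from workcell import *
top=np.array([535.3,-357.4,119.4]);R=kt(-1,"x")
def st(l):
    s=read_state();print(l,round(s["time"],2),"along N rel top",round(float((np.array(s["eef_pos"])-top)@N),2),"FN",round(float(np.array(s["ft_force"])@N),1),round(s["finger_gap"],1))
wait(.5)
print(movel(top-N*29.5,max_speed=20,guard=22));st("pushed");wait(.1);st("")
open_gripper();wait(.1)
movel(top+N*60,max_speed=120);wait(.2)
c=camera("wrist");cv2.imwrite("pics/end.png",c["image"])
P=cloud(c);H=hsv(c);m=cv2.inRange(H,(0,150,60),(6,255,255))>0
K=P[m];h=K@N;T=K[h>np.percentile(h,95)-3]
b=np.zeros(m.shape,bool);b[170:295,250:380]=1
Q=P[b&~m&(H[...,1]<40)&(H[...,2]>70)&(H[...,2]<140)];Q=Q[(Q[:,2]>40)&(Q[:,2]<105)]
n=np.linalg.svd(Q-Q.mean(0),full_matrices=False)[2][2];n*=np.sign(n[2])
print("head over panel",(T.mean(0)-Q.mean(0))@n); st("")
```

```text
True
pushed 24.57 along N rel top -27.64 FN 16.5 34.2
 24.68 along N rel top -27.65 FN 16.1 34.1
head over panel 50.546243576949514
 26.47 along N rel top 59.66 FN 0.1 85.3
```

View pics/end.png

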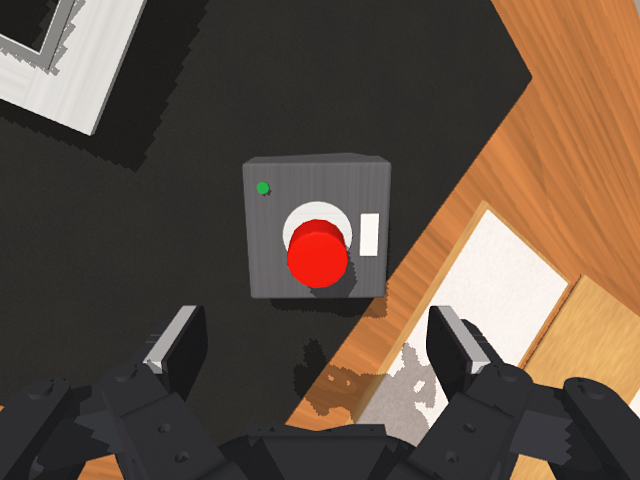

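The knob is back in: tool position as before the pull, head 50.5 mm off the panel, at its starting place in the image. One last look at the target and bystanders.

Run:
```python
from h import *
from workcell import *
c=camera("top");cv2.imwrite("pics/topend.png",cv2.resize(c["image"][120:270,180:520],None,fx=2.3,fy=2.3,interpolation=cv2.INTER_CUBIC))
c0=load("top0.pkl")
for b in ((288,200,320,235),(328,222,352,245),(316,168,340,190)):
    for k in (c0,c):
        H=hsv(k)[b[1]:b[3],b[0]:b[2]];m=H[...,2]>120;v,u=np.nonzero(m);print(len(u),np.round((u.mean()+b[0],v.mean()+b[1]),2),end=" ")
    print()
```

```text
432 [302.25 218.36] 434 [302.25 218.41] 
280 [339.32 233.06] 334 [338.22 234.51] 
211 [327.71 178.43] 213 [327.75 178.48]
```

View pics/topend.png

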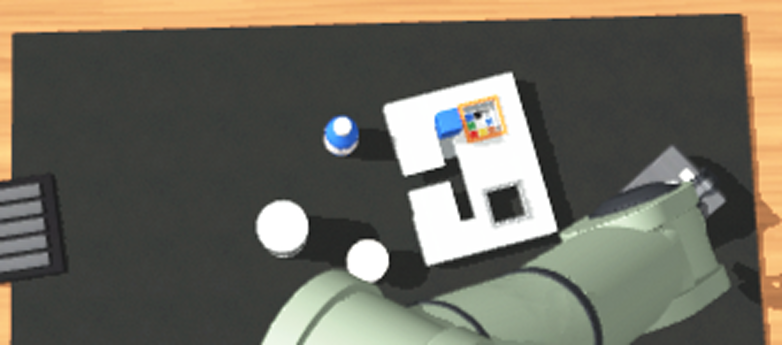

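The target sits in the orange window at (483,120). The lens and bottle are unchanged. The loupe is still at crop (368,261); its centroid shifted only because the arm enters the measurement box. Handing in.

Run:
```python
from workcell import *
print(read_state()["time"]);finish_job()
```

```text
26.5167
the job is handed in; nothing more can be done
```

I put the carriage under the orange-framed window and made the check exposure, then handed the job in at 26.5 s; no verdict was reported.

**Carriage:** I gripped it by its blue handle, lifted it over the lens and lowered it in front of the mouth. I then slid it in along the entry leg and the cross leg of the slot and released it flat on the board. After release I measured the target about 1 mm from the frame's centre and square. The plate surface read about 1 mm above nominal, within depth noise.

**Lamp knob:** It moved 15.2 mm out to its stop and stayed out for more than a second. I pushed it back until it hit the end, which put the tool where it had been before the pull. The head then measured 50.5 mm off the panel, against 50 mm nominal.

**Bystanders:** In the last top view, the lens and the bottle had not moved (less than 0.1 pixel).

**One check disagreed:** the loupe's automatic position shifted by about 1.8 pixels because the arm covered part of the measuring area. In the picture the loupe was standing at its original spot. The handle hid part of the target's first row, so I measured the centring from the handle's position.

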